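Zero the seasoning mill's grind dial and set it three clicks open

TASK

On the seasoning mill, turn the grind dial gently clockwise until you feel it come up against its stop (do not force it: the stop is only sprung), then turn it back anticlockwise exactly three clicks and let go of it. Then swing the clamp lever beside it fully over to the back of the mill to hold the setting, without disturbing the dial or anything that stands around.

Things in the scene. Friction and masses are not known exactly. Their poses are not given: they have to be found in the camera images.
- mill: steel bench mill, fixed: 200 (x) by 340 (y) mm box, flat top 115 mm above the table. Origin on the table under its middle; x to its back (away from the robot), y to its left, z up. On the top (mill x, y in mm): dial axis -15, -100; clamp lever pin 0, 18; clear round hopper 5, 118, 96 mm across, 93 mm high; white shaker about 77, -30. A spout in front over a steel cup.
- dial_grip (a point): black dial on the mill's top, upright axis: a skirt 56 mm across with a bar grip across it, 48 mm long, 16 mm thick, 38 mm high, white line towards one end. Point on the axis, 155 mm above the table, 12 mm below the bar's top, 26 mm above the skirt. x runs along the bar to the line, z up. Clockwise from above closes it to a firm stop; it starts 4 to 6.5 clicks (1.5 to 2.6 rad) from there.
- dial_top (a point): middle of the top of the dial's bar grip. The dial clicks 16 times a turn (each 22.5 degrees, 0.393 rad), settles by itself in the nearest click when let go, and the stop is itself a click (zero). Turning over a click takes about 0.1 N m. Where the stop lies differs from mill to mill and cannot be seen; the ring of marks does not show it. Range: 10 clicks.
- dial_stop (a joint): give of the spring behind the dial's stop, rad: 0 while the dial is pressed on the stop with less than 0.50 N m. Pressed harder, the stop gives way and the value goes negative (0.1 rad for each further 0.1 N m); beyond -0.1 (0.6 N m) the stop has been forced, which is a fault.
- burr_face (a point): face of the burr, on the dial's spindle, hidden inside the mill. Its height above the burr seat is the burr gap: 0 with the dial at its stop, 0.05 mm more for each click. Much too little to be told from measured positions.
- burr_seat (a point): the fixed burr seat on the dial's axis, hidden inside the mill, 55 mm above the table; axes as the mill's.
- clamp_ball (a point): centre of the black ball, 22 mm across, at the end of the clamp lever: a 10 mm steel rod. The lever turns in the mill's x-z plane about a level pin that lies 133 mm above the table at x 0, y 18 in the mill's frame; the ball's centre is 55 mm from the pin. Its mounting block is 60 (x) by 34 (y) mm and 20 mm high.
- clamp (a joint): angle of the clamp lever, rad: 0 leaning to the mill's front (-x) by 0.5 rad from upright, 1.0 leaning to the back (+x) by 0.5 rad, against its end. It stays where it is left and takes less than 2 N at the ball to move.
- cup_mid (a point): bystander: steel cup 66 mm across, 55 mm high, on the table under the spout; point at its centre.
- shaker_mid (a point): bystander: white shaker, 34 mm across, 50 mm high, on the mill's top; point at its centre.
- tray_a_mid (a point): bystander: white meal tray 115 by 170 by 35 mm; point at its centre.
- tray_b_mid (a point): bystander: white meal tray 115 by 170 by 35 mm; point at its centre.
- scoop_grip (a point): bystander: steel spoon lying on the table; point on its handle.
- oil_mid (a point): bystander: amber bottle, 60 mm across, 170 mm high; point at its centre.
- spice_mid (a point): bystander: clear jar with a steel lid, 68 mm across, 90 mm high; point at its centre.

How it is judged:
By the outcome, as a careful person would: the job done as asked, in the order asked, and still so for the second after the job is handed in, with the robot touching nothing.
It also fails if it takes over 72 s, if anything falls off the work surface, if the arm or the gripper's body presses on something with over 40 N, if the wrist force passes 120 N, or if a joint passes its speed limit or range.

ROBOT

A 7-joint arm with a two-finger parallel gripper is mounted at the origin on the work surface. World frame = base frame: x ahead of the robot, y to its left, z up, the work surface at z = 0. Lengths are in m, angles in rad, forces in N, time in s.
With the tool pointing down it reaches from about 0.4 to 0.85 m from the base axis. Payload 10.4 kg.
Tool frame: the origin (TCP) lies between the finger pads; the fingertips stand 17 mm ahead of it and the grasp point (between the pads) lies 2 mm behind it; z points along the fingers, y is the direction in which the jaws open and shut (so a half turn about z gives the same grasp; the last joint's range is limited). The gripper opens to 85 mm and grips with 20 to 120 N. Pads are 22 mm wide; open, the fingers measure 114 mm over their backs; the gripper's body (76 mm by 85 mm) begins 54 mm behind the grasp point. The pads swing forward as they close: fully open they stand 13 mm farther back than shut.
Start: joints at [1.311, 0.332, -0.065, 1.46, 0.022, 1.35, -0.088], TCP at [0.147, -0.608, 0.248] pointing down, gripper open.
Joint ranges: [-2.6, 2.6], [-0.5, 2.12], [-1.47, 1.34], [0.16, 2.42], [-1.27, 4.41], [0.06, 2.06], [-2.6, 2.6]. Speed limits (rad/s): [2.22, 2.22, 2.79, 2.79, 3.14, 3.14, 3.14].

INTERFACE

Orientations are given as a unit quaternion [x, y, z, w].
In Python, from workcell import manip gives the robot as it stands.
- The arm moves only by the tool jog_arm, never from a script. Its argument "steps" is one flat list of numbers, 5 for each row, row after row: the finger opening in m, from 0 to 0.0854, then the shift along the tool's x, y, z in m, then the turn about the tool's z in rad. In form: [gripper, x, y, z, twist, gripper, x, y, z, twist, ...]. A call has exactly 10 rows; each row is the pose to reach, as a shift and turn from the pose commanded when the call began, along the tool's axes at that moment; what a row does not reach only later rows make up. A row lasts 1/10 s, in which the tool goes at most 50 mm and 8.59 degrees, less where a joint would pass 70% of its speed; a pose out of reach is approached as far as the arm can. A call with a gripper value outside its range is refused whole. The fingers move at their own pace and stop on an object; "grip_force" is the grip in N (left out, the last holds). Time passes only in rows, so rows that repeat a pose let the fingers close, or fill a call up. It gives the time, the measured TCP pose, the force and the opening at its end, in the units of the state.
- manip.get_obs(): the state, without advancing time (a new reading comes with each control period).
- manip.camera(name): name is "scene" or "top"; returns (picture, depth): 480x640x3 uint8, red, green, blue; 480x640 float32, m along the optical axis (not along the pixel's ray), 0 where there is no reading.
- manip.calibration(name): a dict with "mtx" (3x3 intrinsics, pixels), "world_to_cam" (4x4, takes a point from world to camera coordinates). Camera axes: x right, y down, z forward; pixel columns grow to the right and rows downward; lengths in m; the calibration is good to about 2 mm. A picture is of the moment at which its call begins. calibration takes no time and is no camera call.
- manip.hand_in(): hands the job in, once; it reports no verdict.
The state is a dict: "clock": time; "joint_pos": joint angles; "joint_velocities": joint speeds; "tau": joint torques, N m; "position": TCP position; "ee_rot": TCP orientation; "ft_force": force on the tool from outside, world axes, zero at the start; "torque": the same for the moment, N m; "grip_width": opening from 0.0 (shut) to 1.0 (fully open).
Only numpy, scipy, OpenCV 4.12 (cv2) and the standard library are available. Lean on these libraries where they do the work, as an engineer would, in place of code of your own. Each camera call takes 0.05 s, during which the arm holds its last target.

## Working session

There is one attempt and no reset: what is moved stays moved. The work goes in short steps, Python scripts to look and compute and a tool call to move; the robot and the scene stay as the last step left them, time stands still between calls to the robot, and variables do not carry over. Pictures are saved under pics/ and viewed, and the job is handed in when it is done.

Besides the shell and the picture viewer there is one more tool, called after "Call:" by a JSON object that holds its "fn" and its "kwargs", one argument or row to a line. jog_arm: Moves the arm, as the interface text tells. Its arguments: {"type":"object","properties":{"steps":{"type":"array"},"grip_force":{"type":"number"}},"required":["steps"]}

```bash
ls; mkdir -p pics
python3 - <<'E'
from workcell import manip
import cv2,numpy as np
o=manip.get_obs(); print(o)
for n in("scene","top"):
    p,d=manip.camera(n); cv2.imwrite(f"pics/{n}0.png",p[:,:,::-1]); np.savez(f"pics/{n}0.npz",p=p,d=d)
    c=manip.calibration(n); print(n,c)
E
```

```text
pics
{'clock': 0.0, 'joint_pos': array([ 1.31138326,  0.3328347 , -0.06470389,  1.46091493,  0.02161635,
        1.34991849, -0.08852608]), 'joint_velocities': array([-0.00021694,  0.00038238,  0.0002406 ,  0.00214865,  0.00098165,
        0.00024086, -0.00065208]), 'tau': array([-1.17009829e-03, -6.25440717e+01,  4.84227226e-02, -3.91612315e+01,
        1.61205826e-02,  9.73913498e-03,  9.89691699e-06]), 'position': array([ 0.1465407 , -0.60722234,  0.24755175]), 'ee_rot': array([ 9.92997800e-01,  1.18130829e-01, -1.20818315e-04, -6.79019557e-04]), 'ft_force': array([-0.45953888,  1.21498353, -0.51372525]), 'torque': array([-0.00316385, -0.02269261, -0.00501913]), 'grip_width': 1.0016253281347411}
scene {'mtx': array([[445.71768285,   0.        , 319.43779299],
       [  0.        , 445.71768285, 239.12545617],
       [  0.        ,   0.        ,   1.        ]]), 'world_to_cam': array([[ 0.23804196,  0.97123018, -0.00692487, -0.12490269],
       [ 0.62963122, -0.15973927, -0.76029461, -0.19460027],
       [-0.73952725,  0.17662191, -0.64954149,  1.50299206],
       [ 0.        ,  0.        ,  0.        ,  1.        ]])}
top {'mtx': array([[505.98476908,   0.        , 329.92855196],
       [  0.        , 505.98476908, 238.86536055],
       [  0.        ,   0.        ,   1.        ]]), 'world_to_cam': array([[ 0.01825659, -0.99980389,  0.00767315,  0.00669122],
       [-0.99102055, -0.01911184, -0.13233674,  0.50147473],
       [ 0.13245744, -0.00518823, -0.99117512,  1.52687291],
       [ 0.        ,  0.        ,  0.        ,  1.        ]])}
```

View pics/scene0.png

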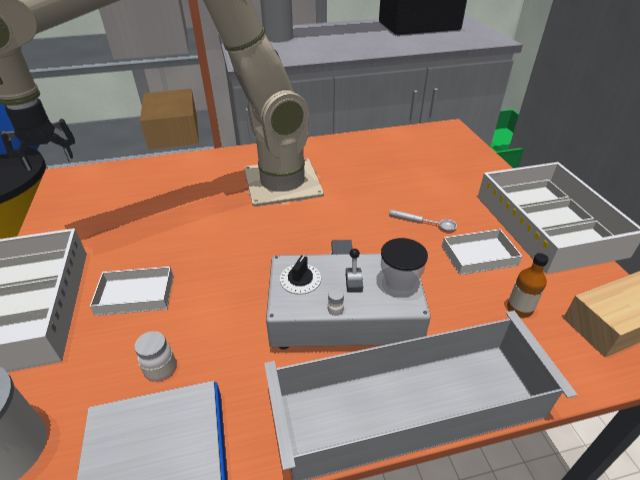

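View pics/top0.png

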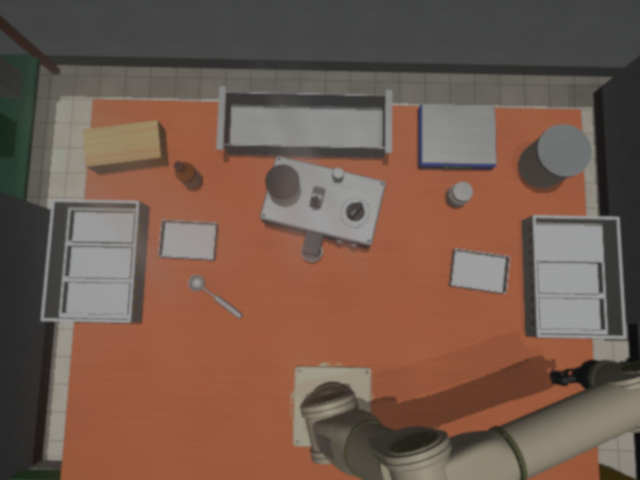

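The mill is near top-image (323,200), dial at about (355,211), lever at about (318,196). I'll take enlarged crops and fit the mill's top from depth.

```bash
cat > h.py <<'E'
import numpy as np,cv2
from workcell import manip
def cloud(n,d):
    c=manip.calibration(n);K=c['mtx'];T=np.linalg.inv(c['world_to_cam'])
    v,u=np.mgrid[:480,:640]
    P=np.stack([(u-K[0,2])*d/K[0,0],(v-K[1,2])*d/K[1,1],d],-1)
    return P@T[:3,:3].T+T[:3,3]
def proj(n,X):
    c=manip.calibration(n);X=np.atleast_2d(X)
    q=X@c['world_to_cam'][:3,:3].T+c['world_to_cam'][:3,3]
    q=q@c['mtx'].T
    return q[:,:2]/q[:,2:]
def atz(n,u,v,z):
    c=manip.calibration(n);T=np.linalg.inv(c['world_to_cam'])
    r=T[:3,:3]@np.linalg.inv(c['mtx'])@np.array([u,v,1.]);o=T[:3,3]
    return o+r*(z-o[2])/r[2]
def crop(p,x0,y0,x1,y1,s,f):
    cv2.imwrite(f,cv2.resize(p[y0:y1,x0:x1,::-1],None,fx=s,fy=s,interpolation=cv2.INTER_CUBIC))
E
python3 - <<'E'
from h import *
for n,b in(("top",(250,145,400,265)),("scene",(255,235,435,355))):
    z=np.load(f"pics/{n}0.npz");P=cloud(n,z['d']);crop(z['p'],*b,5 if n=="top" else 4,f"pics/{n}c.png")
    m=(abs(P[...,2]-.115)<.006); m[:b[1]]=0;m[b[3]:]=0;m[:,:b[0]]=0;m[:,b[2]:]=0
    k,l,s,_=cv2.connectedComponentsWithStats(m.astype(np.uint8)); i=1+s[1:,4].argmax();m=l==i
    q=P[m];print(n,m.sum(),q[:,2].mean())
    r=cv2.minAreaRect((q[:,:2]*1000).astype(np.float32));print(r)
E
```

```text
top 5451 0.11505522967299317
((608.3793334960938, 40.95643615722656), (338.97418212890625, 199.96853637695312), 76.94927978515625)
scene 7551 0.11477604121879836
((613.56787109375, 38.129425048828125), (338.734619140625, 201.6623992919922), 76.90510559082031)
```

View pics/topc.png

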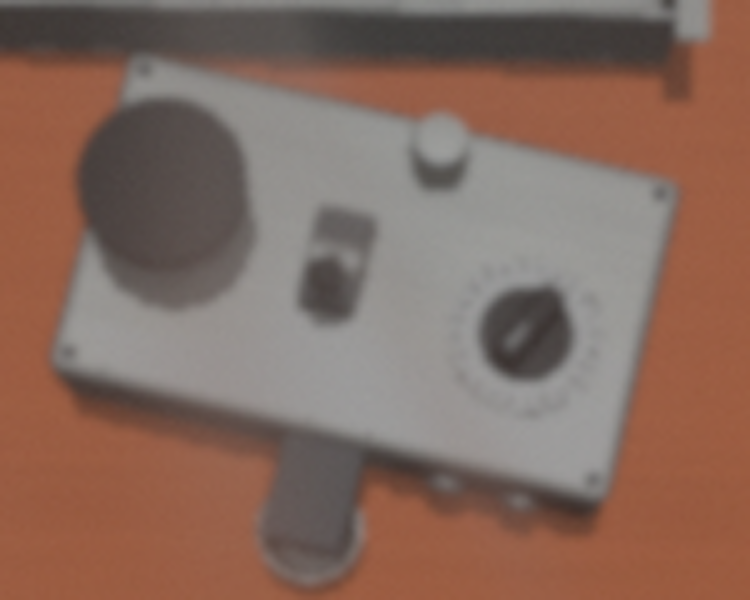

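View pics/scenec.png

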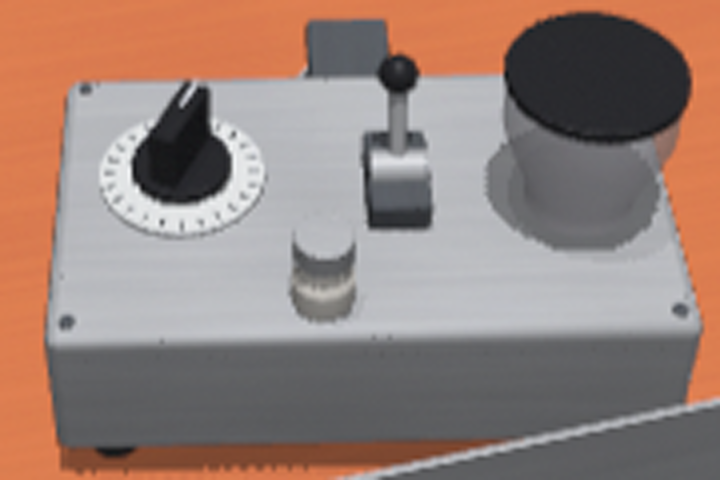

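Run:
```python
from h import *
yaw=np.deg2rad(-13.07);R=np.array([[np.cos(yaw),-np.sin(yaw)],[np.sin(yaw),np.cos(yaw)]])
for n,o in(("top",(.6084,.041)),("scene",(.6136,.0381))):
    z=np.load(f"pics/{n}0.npz");P=cloud(n,z['d']);o=np.array(o)
    M=(P[...,:2]-o)@R; 
    for nm,c,r,lo,hi in(("bar",(-.015,-.1),.04,.16,.175),("ball",(-.026,.018),.035,.172,.2),("shaker",(.077,-.03),.03,.158,.172),("hopper",(.005,.118),.06,.2,.215)):
        m=(np.hypot(M[...,0]-c[0],M[...,1]-c[1])<r)&(P[...,2]>lo)&(P[...,2]<hi)
        q=P[m]
        if len(q)<5: print(n,nm,len(q));continue
        rc=cv2.minAreaRect((q[:,:2]*1000).astype(np.float32))
        d=q[:,:2]-q[:,:2].mean(0);w,v=np.linalg.eigh(d.T@d)
        print(n,nm,len(q),q.mean(0).round(4),M[m].mean(0).round(4),"rect",np.round(rc[0]),np.round(rc[1]),rc[2],"pca",np.rad2deg(np.arctan2(v[1,1],v[0,1])))
    print(n,"predict dial",o+R@[-.015,-.1])
```

```text
top bar 89 [ 0.5721 -0.053   0.1662] [-0.0141 -0.0997] rect [573. -53.] [16. 48.] 51.6348991394043 pca 142.7270621083369
top ball 48 [0.5906 0.0625 0.1911] [-0.0222  0.0169] rect [591.  63.] [18. 20.] 36.96025085449219 pca 138.2542350487266
top shaker 95 [ 6.771e-01 -6.000e-04  1.649e-01] [ 0.0764 -0.025 ] rect [677.  -1.] [30. 29.] 56.2818717956543 pca -139.56887003931226
top hopper 902 [0.6389 0.1543 0.2079] [0.004  0.1173] rect [639. 154.] [95. 92.] 2.2355499267578125 pca 177.55248758913206
top predict dial [ 0.57117445 -0.05301733]
scene bar 135 [ 0.5792 -0.0569  0.1655] [-0.012  -0.1003] rect [576. -56.] [16. 47.] 51.94590377807617 pca 141.3801037865625
scene ball 88 [0.6003 0.0589 0.1874] [-0.0176  0.0172] rect [597.  60.] [19. 19.] 24.224905014038086 pca 76.85914195404197
scene shaker 172 [ 0.6829 -0.0043  0.1641] [ 0.0771 -0.0256] rect [681.  -4.] [30. 30.] 89.1425552368164 pca -163.3919820520102
scene hopper 1221 [0.6468 0.1503 0.2074] [0.0069 0.1168] rect [643. 152.] [94. 96.] 69.65300750732422 pca 156.64633071857637
scene predict dial [ 0.57637445 -0.05591733]
```

Call:
{"fn": "jog_arm", "kwargs": {
  "steps": [0.06,0.038,-0.0305,-0.002,-0.145,0.06,0.076,-0.061,-0.004,-0.29,0.06,0.114,-0.0915,-0.006,-0.435,0.06,0.152,-0.122,-0.008,-0.58,0.06,0.19,-0.1525,-0.01,-0.725,0.06,0.228,-0.183,-0.01,-0.87,0.06,0.266,-0.2135,-0.01,-1.015,0.06,0.304,-0.244,-0.01,-1.16,0.06,0.342,-0.2745,-0.01,-1.305,0.06,0.38,-0.305,-0.01,-1.45],
  "grip_force": 20
}}

```text
clock: 1.1
position: [0.4452, -0.2202, 0.2583]
ee_rot: [0.663, 0.749, -0.0, 0.0]
ft_force: [1.0, -1.4, 0.4]
grip_width: 0.702
```

```bash
cat > to.py <<'E'
import sys
from h import *
def yawof(o):
    q=o['ee_rot'];return 2*np.arctan2(q[1],q[0])
def rel(x,y,z,yaw):
    o=manip.get_obs();p=o['position'];Y=yawof(o)
    d=np.array([x,y,z])-p
    print("t%.2f pos"%o['clock'],p.round(4),"yaw %.4f"%Y,"F",o['ft_force'].round(2),"T",o['torque'].round(3),"q7 %.3f"%o['joint_pos'][6],"w %.3f"%(o['grip_width']*.085))
    print("shift x %.4f y %.4f z %.4f twist %.4f"%(d[0]*np.cos(Y)+d[1]*np.sin(Y), d[0]*np.sin(Y)-d[1]*np.cos(Y), -d[2], -((yaw-Y+np.pi)%(2*np.pi)-np.pi)))
if __name__=="__main__": rel(*map(float,sys.argv[1:]))
E
python3 to.py .574 -.0545 .23 2.475
```

```text
t1.10 pos [ 0.4452 -0.2202  0.2583] yaw 1.6925 F [ 0.98 -1.4   0.4 ] T [-0.022 -0.009 -0.004] q7 0.458 w 0.060
shift x 0.1488 y 0.1480 z 0.0283 twist -0.7825
```

Call:
{"fn": "jog_arm", "kwargs": {
  "steps": [0.06,0.025,0.025,0.0,-0.13,0.06,0.055,0.055,0.0,-0.27,0.06,0.085,0.085,0.005,-0.41,0.06,0.115,0.114,0.01,-0.55,0.06,0.135,0.134,0.015,-0.68,0.06,0.1488,0.148,0.0283,-0.7825,0.06,0.1488,0.148,0.0283,-0.7825,0.06,0.1488,0.148,0.0283,-0.7825,0.06,0.1488,0.148,0.0283,-0.7825,0.06,0.1488,0.148,0.0283,-0.7825]
}}

```text
clock: 2.1
position: [0.5741, -0.0582, 0.2305]
ee_rot: [0.331, 0.944, -0.0, 0.0]
ft_force: [0.6, 0.3, 0.3]
grip_width: 0.702
```

```bash
python3 to.py .574 -.0545 .157 2.475
python3 - <<'E'
from h import *
p,d=manip.camera("scene");crop(p,225,200,425,350,4,"pics/s1.png")
p,d=manip.camera("top");crop(p,250,145,400,265,5,"pics/t1.png")
E
```

```text
t2.10 pos [ 0.5741 -0.0582  0.2305] yaw 2.4666 F [0.64 0.31 0.27] T [-0.048 -0.007 -0.001] q7 0.755 w 0.060
shift x 0.0024 y 0.0028 z 0.0735 twist -0.0084
```

View pics/s1.png

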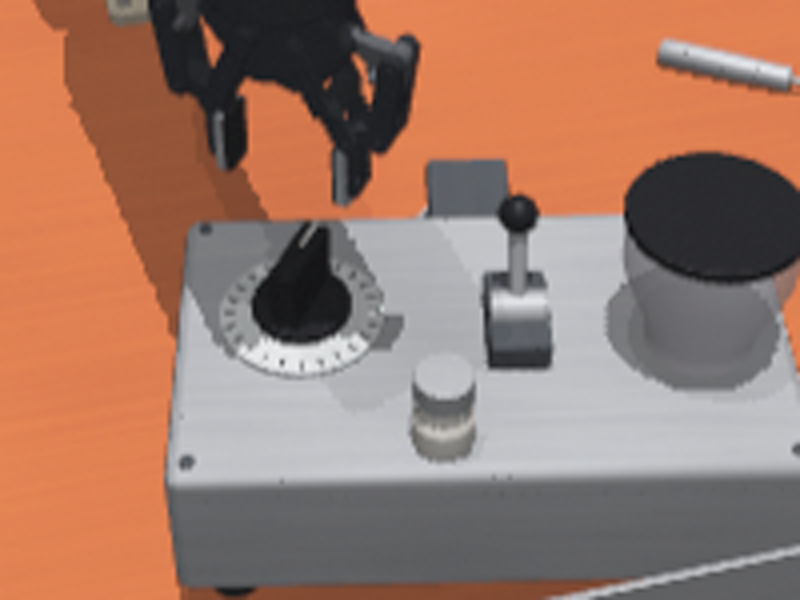

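```bash
python3 to.py .574 -.0545 .157 2.475
```

```text
t2.20 pos [ 0.5742 -0.0579  0.2305] yaw 2.4675 F [ 0.06  0.92 -0.57] T [-0.014  0.069 -0.024] q7 0.755 w 0.060
shift x 0.0022 y 0.0025 z 0.0735 twist -0.0075
```

View pics/t1.png

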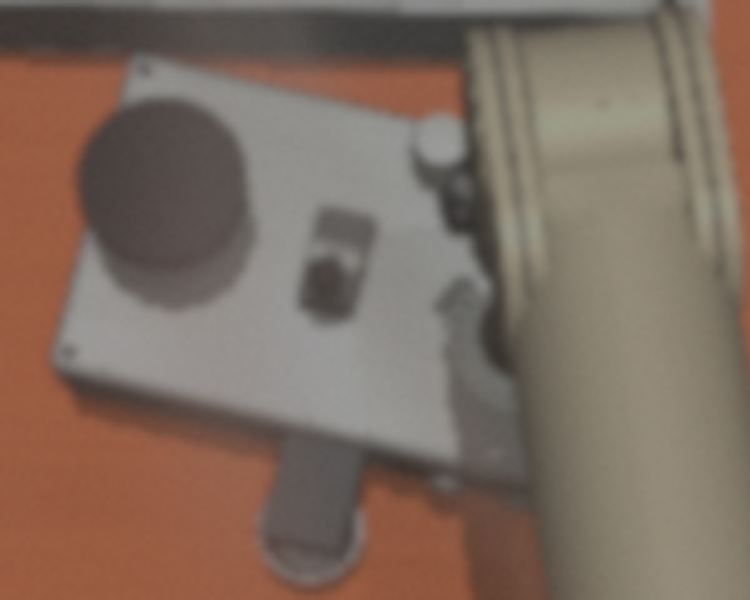

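Call:
{"fn": "jog_arm", "kwargs": {
  "steps": [0.06,0.0022,0.0025,0.0,-0.008,0.06,0.0022,0.0025,0.01,-0.008,0.06,0.0022,0.0025,0.022,-0.008,0.06,0.0022,0.0025,0.034,-0.008,0.06,0.0022,0.0025,0.046,-0.008,0.06,0.0022,0.0025,0.056,-0.008,0.06,0.0022,0.0025,0.066,-0.008,0.06,0.0022,0.0025,0.0735,-0.008,0.06,0.0022,0.0025,0.0735,-0.008,0.06,0.0022,0.0025,0.0735,-0.008]
}}

```text
clock: 3.2
position: [0.5742, -0.0536, 0.1567]
ee_rot: [0.326, 0.945, 0.0, 0.0]
ft_force: [-0.1, -0.8, 0.2]
grip_width: 0.7
```

```bash
python3 - <<'E'
from h import *
p,d=manip.camera("scene");crop(p,225,200,425,350,4,"pics/s2.png")
E
python3 to.py .574 -.0545 .157 2.475
```

```text
t3.25 pos [ 0.5744 -0.0536  0.157 ] yaw 2.4773 F [ 0.14 -0.03 -0.83] T [0.017 0.011 0.015] q7 0.721 w 0.060
shift x -0.0002 y -0.0009 z -0.0000 twist 0.0023
```

View pics/s2.png

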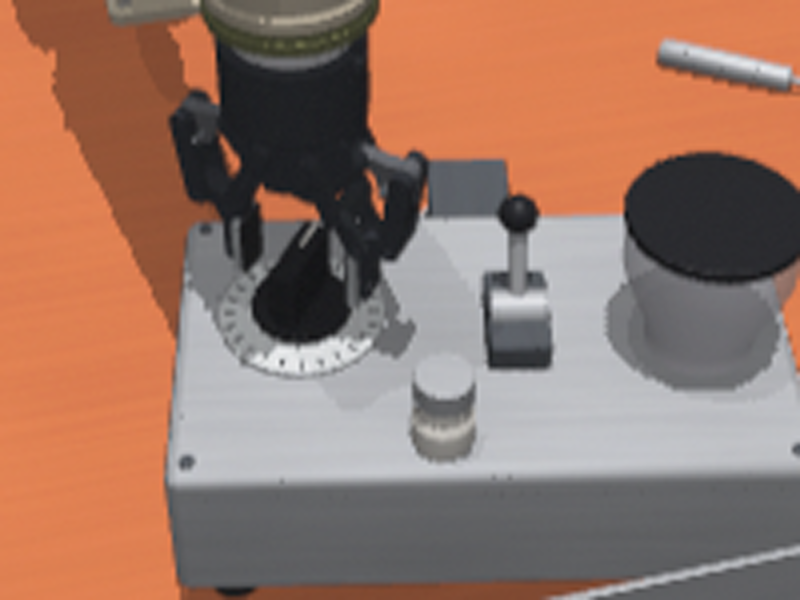

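The fingers straddle the bar with roughly equal gaps (crop ~(245,245) and (355,285), bar at (305,260)). Closing.

Call:
{"fn": "jog_arm", "kwargs": {
  "steps": [0.045,0,0,0,0,0.03,0,0,0,0,0.022,0,0,0,0,0.018,0,0,0,0,0.014,0,0,0,0,0.01,0,0,0,0,0.01,0,0,0,0,0.01,0,0,0,0,0.01,0,0,0,0,0.01,0,0,0,0],
  "grip_force": 20
}}

```text
clock: 4.25
position: [0.5735, -0.0549, 0.1567]
ee_rot: [0.327, 0.945, -0.001, -0.0]
ft_force: [-5.3, -3.8, 5.6]
grip_width: 0.181
```

```bash
python3 to.py .574 -.0545 .157 2.475;python3 to.py .574 -.0545 .157 2.475
```

```text
t4.25 pos [ 0.5735 -0.0549  0.1567] yaw 2.4761 F [-5.32 -3.8   5.62] T [-0.799  1.274 -0.12 ] q7 0.721 w 0.015
shift x -0.0002 y 0.0006 z -0.0003 twist 0.0011
t4.25 pos [ 0.5735 -0.0549  0.1567] yaw 2.4761 F [-5.32 -3.8   5.62] T [-0.799  1.274 -0.12 ] q7 0.721 w 0.015
shift x -0.0002 y 0.0006 z -0.0003 twist 0.0011
```

Call:
{"fn": "jog_arm", "kwargs": {
  "steps": [0.01,0,-0.0015,0,0,0.01,0,-0.0015,0,0.08,0.01,0,-0.0015,0,0.17,0.01,0,-0.0015,0,0.26,0.01,0,-0.0015,0,0.35,0.01,0,-0.0015,0,0.44,0.01,0,-0.0015,0,0.53,0.01,0,-0.0015,0,0.62,0.01,0,-0.0015,0,0.71,0.01,0,-0.0015,0,0.79]
}}

```text
clock: 5.25
position: [0.5732, -0.0551, 0.1568]
ee_rot: [0.666, 0.746, -0.0, 0.0]
ft_force: [-1.6, -1.7, 3.1]
grip_width: 0.186
```

```bash
python3 to.py .574 -.0545 .157 2.475
```

```text
t5.25 pos [ 0.5732 -0.0551  0.1568] yaw 1.6836 F [-1.59 -1.73  3.13] T [-0.355  0.426  0.031] q7 -0.028 w 0.016
shift x 0.0005 y 0.0008 z -0.0002 twist -0.7914
```

Call:
{"fn": "jog_arm", "kwargs": {
  "steps": [0.01,0,0,0,0.07,0.01,0,0,0,0.14,0.01,0,0,0,0.21,0.01,0,0,0,0.28,0.01,0,0,0,0.35,0.01,0,0,0,0.42,0.01,0,0,0,0.48,0.01,0,0,0,0.54,0.01,0,0,0,0.58,0.01,0,0,0,0.58]
}}

```text
clock: 6.25
position: [0.5731, -0.0552, 0.1568]
ee_rot: [0.851, 0.525, -0.0, 0.0]
ft_force: [-2.4, -2.0, 3.8]
grip_width: 0.185
```

```bash
python3 to.py .574 -.0545 .157 2.475
```

```text
t6.25 pos [ 0.5731 -0.0552  0.1568] yaw 1.1065 F [-2.36 -2.01  3.8 ] T [-0.47   0.584  0.159] q7 -0.579 w 0.016
shift x 0.0010 y 0.0004 z -0.0002 twist -1.3685
```

Call:
{"fn": "jog_arm", "kwargs": {
  "steps": [0.01,0,0,0,0.02,0.01,0,0,0,0.04,0.01,0,0,0,0.06,0.01,0,0,0,0.08,0.01,0,0,0,0.1,0.01,0,0,0,0.12,0.01,0,0,0,0.12,0.01,0,0,0,0.12,0.01,0,0,0,0.12,0.01,0,0,0,0.12]
}}

```text
clock: 7.25
position: [0.5731, -0.0551, 0.1567]
ee_rot: [0.881, 0.474, -0.0, 0.0]
ft_force: [-3.2, -2.8, 6.0]
grip_width: 0.183
```

```bash
python3 to.py .574 -.0545 .157 2.475
```

```text
t7.25 pos [ 0.5731 -0.0551  0.1567] yaw 0.9868 F [-3.22 -2.8   6.03] T [-0.554  0.82   0.074] q7 -0.694 w 0.016
shift x 0.0010 y 0.0004 z -0.0003 twist -1.4882
```

Call:
{"fn": "jog_arm", "kwargs": {
  "steps": [0.01,0,0,0,0.02,0.01,0,0,0,0.04,0.01,0,0,0,0.06,0.01,0,0,0,0.08,0.01,0,0,0,0.1,0.01,0,0,0,0.12,0.01,0,0,0,0.12,0.01,0,0,0,0.12,0.01,0,0,0,0.12,0.01,0,0,0,0.12]
}}

```text
clock: 8.25
position: [0.5731, -0.0551, 0.1567]
ee_rot: [0.908, 0.42, -0.0, 0.0]
ft_force: [-3.3, -1.3, 5.9]
grip_width: 0.187
```

```bash
python3 to.py .574 -.0545 .157 2.475
```

```text
t8.25 pos [ 0.5731 -0.0551  0.1567] yaw 0.8665 F [-3.32 -1.29  5.91] T [-0.556  0.701 -0.241] q7 -0.809 w 0.016
shift x 0.0010 y 0.0003 z -0.0003 twist -1.6085
```

Run:
```python
from h import *
for i in range(5):
    p,d=manip.camera("scene");o=manip.get_obs();print(o['clock'],o['torque'].round(3),o['ft_force'].round(2),o['ee_rot'].round(4),o['tau'].round(3)[[4,5,6]],o['joint_pos'][6])
crop(p,225,200,425,350,4,"pics/s3.png")
```

```text
8.3 [-0.525  0.775 -0.237] [-3.12 -2.13  6.23] [ 9.076e-01  4.198e-01 -0.000e+00  1.000e-04] [-0.507 -1.249  0.186] -0.8091450775108601
8.35 [-0.546  0.772 -0.204] [-2.76 -2.76  6.81] [ 9.076e-01  4.198e-01 -1.000e-04  1.000e-04] [-0.507 -1.249  0.186] -0.8091870202049403
8.4 [-0.548  0.757 -0.181] [-3.31 -2.26  6.04] [ 9.076e-01  4.198e-01 -1.000e-04  1.000e-04] [-0.507 -1.249  0.186] -0.8091360587656189
8.45 [-0.568  0.763 -0.213] [-3.52 -1.97  5.18] [ 9.076e-01  4.198e-01 -1.000e-04  1.000e-04] [-0.507 -1.249  0.186] -0.8092158376534156
8.5 [-0.543  0.711 -0.188] [-3.71 -2.41  5.17] [ 9.076e-01  4.198e-01 -0.000e+00  1.000e-04] [-0.507 -1.249  0.186] -0.8092037235946314
```

View pics/s3.png

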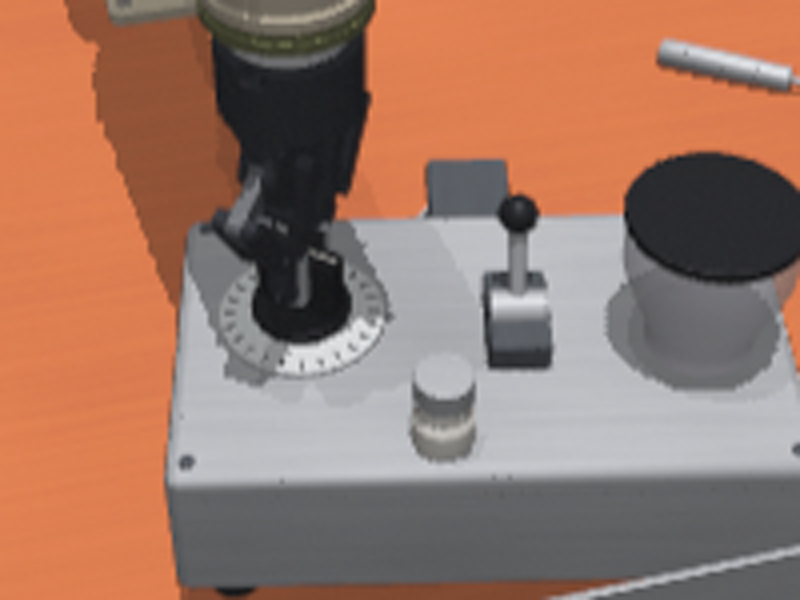

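Call:
{"fn": "jog_arm", "kwargs": {
  "steps": [0.01,0,0,0,0.01,0.01,0,0,0,0.02,0.01,0,0,0,0.03,0.01,0,0,0,0.04,0.01,0,0,0,0.05,0.01,0,0,0,0.06,0.01,0,0,0,0.06,0.01,0,0,0,0.06,0.01,0,0,0,0.06,0.01,0,0,0,0.06]
}}

```text
clock: 9.5
position: [0.5731, -0.0551, 0.1567]
ee_rot: [0.92, 0.392, -0.0, 0.0]
ft_force: [-3.7, -1.8, 5.5]
grip_width: 0.184
```

```bash
cat > r.py <<'E'
from to import *
o=manip.get_obs();print("t%.2f"%o['clock'],"yaw %.4f cw %.4f"%(yawof(o),2.476-yawof(o)),"T",o['torque'].round(3),"F",o['ft_force'].round(1),"tau7 %.3f q7 %.4f"%(o['tau'][6],o['joint_pos'][6]),o['position'].round(4))
E
python3 r.py
```

```text
t9.50 yaw 0.8066 cw 1.6694 T [-0.59   0.851 -0.015] F [-3.7 -1.8  5.5] tau7 0.049 q7 -0.8666 [ 0.5731 -0.0551  0.1567]
```

Call:
{"fn": "jog_arm", "kwargs": {
  "steps": [0.01,0,0,0,0.01,0.01,0,0,0,0.02,0.01,0,0,0,0.03,0.01,0,0,0,0.04,0.01,0,0,0,0.05,0.01,0,0,0,0.06,0.01,0,0,0,0.06,0.01,0,0,0,0.06,0.01,0,0,0,0.06,0.01,0,0,0,0.06]
}}

```text
clock: 10.5
position: [0.5731, -0.0551, 0.1567]
ee_rot: [0.931, 0.365, -0.0, 0.0]
ft_force: [-4.6, -3.3, 6.0]
grip_width: 0.184
```

```bash
python3 r.py
```

```text
t10.50 yaw 0.7468 cw 1.7292 T [-0.531  0.864  0.082] F [-4.6 -3.3  6. ] tau7 -0.073 q7 -0.9240 [ 0.5731 -0.0551  0.1567]
```

Call:
{"fn": "jog_arm", "kwargs": {
  "steps": [0.01,0,0,0,0.01,0.01,0,0,0,0.02,0.01,0,0,0,0.03,0.01,0,0,0,0.04,0.01,0,0,0,0.05,0.01,0,0,0,0.06,0.01,0,0,0,0.06,0.01,0,0,0,0.06,0.01,0,0,0,0.06,0.01,0,0,0,0.06]
}}

```text
clock: 11.5
position: [0.5731, -0.0551, 0.1567]
ee_rot: [0.942, 0.337, -0.0, 0.0]
ft_force: [-3.2, -2.4, 5.9]
grip_width: 0.185
```

```bash
python3 r.py
```

```text
t11.50 yaw 0.6868 cw 1.7892 T [-0.539  0.825  0.021] F [-3.2 -2.4  5.9] tau7 -0.067 q7 -0.9816 [ 0.5731 -0.0551  0.1567]
```

Call:
{"fn": "jog_arm", "kwargs": {
  "steps": [0.01,0,0,0,0.03,0.01,0,0,0,0.06,0.01,0,0,0,0.09,0.01,0,0,0,0.12,0.01,0,0,0,0.15,0.01,0,0,0,0.17,0.01,0,0,0,0.19,0.01,0,0,0,0.2,0.01,0,0,0,0.2,0.01,0,0,0,0.2]
}}

```text
clock: 12.5
position: [0.5731, -0.0551, 0.1567]
ee_rot: [0.971, 0.241, -0.0, 0.0]
ft_force: [-3.3, -1.4, 5.2]
grip_width: 0.182
```

```bash
python3 r.py
```

```text
t12.50 yaw 0.4867 cw 1.9893 T [-0.552  0.835 -0.004] F [-3.3 -1.4  5.2] tau7 0.014 q7 -1.1738 [ 0.5731 -0.0551  0.1567]
```

Call:
{"fn": "jog_arm", "kwargs": {
  "steps": [0.01,0,0,0,0.01,0.01,0,0,0,0.02,0.01,0,0,0,0.03,0.01,0,0,0,0.04,0.01,0,0,0,0.05,0.01,0,0,0,0.06,0.01,0,0,0,0.06,0.01,0,0,0,0.06,0.01,0,0,0,0.06,0.01,0,0,0,0.06]
}}

```text
clock: 13.5
position: [0.5731, -0.0551, 0.1567]
ee_rot: [0.977, 0.212, -0.0, 0.0]
ft_force: [-3.2, -2.3, 5.6]
grip_width: 0.184
```

```bash
python3 r.py
```

```text
t13.50 yaw 0.4266 cw 2.0494 T [-0.511  0.885 -0.044] F [-3.2 -2.3  5.6] tau7 0.056 q7 -1.2315 [ 0.5731 -0.0551  0.1567]
```

Call:
{"fn": "jog_arm", "kwargs": {
  "steps": [0.01,0,0,0,0.01,0.01,0,0,0,0.02,0.01,0,0,0,0.03,0.01,0,0,0,0.04,0.01,0,0,0,0.05,0.01,0,0,0,0.06,0.01,0,0,0,0.06,0.01,0,0,0,0.06,0.01,0,0,0,0.06,0.01,0,0,0,0.06]
}}

```text
clock: 14.5
position: [0.5731, -0.055, 0.1567]
ee_rot: [0.983, 0.183, -0.0, 0.0]
ft_force: [-3.5, -2.9, 5.1]
grip_width: 0.181
```

```bash
python3 r.py
```

```text
t14.50 yaw 0.3675 cw 2.1085 T [-0.6    0.825  0.406] F [-3.5 -2.9  5.1] tau7 -0.436 q7 -1.2887 [ 0.5731 -0.055   0.1567]
```

Felt the stop: 0.43 N m at 2.11 rad, against at most about 0.2 N m in passing the clicks. It lies at 2.08–2.09 rad by the click pattern. Back by three clicks (1.178 rad) from there.

Call:
{"fn": "jog_arm", "kwargs": {
  "steps": [0.01,0,0,0,-0.1,0.01,0,0,0,-0.22,0.01,0,0,0,-0.34,0.01,0,0,0,-0.46,0.01,0,0,0,-0.59,0.01,0,0,0,-0.72,0.01,0,0,0,-0.85,0.01,0,0,0,-0.98,0.01,0,0,0,-1.1,0.01,0,0,0,-1.2]
}}

```text
clock: 15.5
position: [0.5732, -0.055, 0.1567]
ee_rot: [0.707, 0.707, -0.0, 0.0]
ft_force: [-3.6, -1.3, 5.6]
grip_width: 0.185
```

```bash
python3 r.py
python3 - <<'E'
from h import *
manip.camera("scene");manip.camera("scene")
E
python3 r.py
```

```text
t15.50 yaw 1.5714 cw 0.9046 T [-0.333  0.752 -0.13 ] F [-3.6 -1.3  5.6] tau7 -1.585 q7 -0.1347 [ 0.5732 -0.055   0.1567]
t15.60 yaw 1.5703 cw 0.9057 T [-0.444  0.764  0.006] F [-2.8 -1.7  5.2] tau7 1.623 q7 -0.1359 [ 0.5732 -0.055   0.1567]
```

Call:
{"fn": "jog_arm", "kwargs": {
  "steps": [0.017,0,0,0,0,0.02,0,0,0,0,0.025,0,0,0,0,0.032,0,0,0,0,0.04,0,0,0,0,0.045,0,0,0,0,0.045,0,0,0,0,0.045,0,0,-0.005,0,0.045,0,0,-0.02,0,0.045,0,0,-0.04,0]
}}

```text
clock: 16.6
position: [0.5729, -0.0548, 0.1974]
ee_rot: [0.708, 0.706, -0.0, -0.0]
ft_force: [0.7, -0.1, 1.0]
grip_width: 0.526
```

Call:
{"fn": "jog_arm", "kwargs": {
  "steps": [0.045,0,0,-0.03,0,0.03,-0.02,0,-0.05,0,0.02,-0.05,0,-0.05,0,0.01,-0.08,0,-0.05,0,0.0,-0.11,0.0,-0.05,0,0.0,-0.14,0,-0.05,0,0.0,-0.17,0,-0.05,0,0.0,-0.2,0,-0.05,0,0.0,-0.2,0,-0.05,0,0.0,-0.2,0,-0.05,0]
}}

```text
clock: 17.6
position: [0.5725, -0.2553, 0.2475]
ee_rot: [0.709, 0.705, 0.0, 0.0]
ft_force: [0.5, 1.2, 0.2]
grip_width: 0.003
```

```bash
python3 r.py
python3 - <<'E'
from h import *
for n,b,s in(("top",(250,145,400,265),5),("scene",(225,200,425,350),4)):
    p,d=manip.camera(n);np.savez(f"pics/{n}4.npz",p=p,d=d);crop(p,*b,s,f"pics/{n}4.png")
    P=cloud(n,d);c=(.572,-.053) if n=="top" else (.577,-.056)
    m=(np.hypot(P[...,0]-c[0],P[...,1]-c[1])<.035)&(P[...,2]>.158)&(P[...,2]<.176)
    print(n,m.sum(),cv2.minAreaRect((P[m][:,:2]*1000).astype(np.float32)) if m.sum()>5 else 0)
E
```

```text
t17.60 yaw 1.5660 cw 0.9100 T [0.005 0.036 0.02 ] F [0.5 1.2 0.2] tau7 0.112 q7 0.2226 [ 0.5725 -0.2553  0.2475]
top 100 ((571.7682495117188, -53.05287551879883), (16.079689025878906, 45.85415267944336), 0.41188985109329224)
scene 162 ((577.0681762695312, -56.11686706542969), (17.741634368896484, 47.70270919799805), 0.5495142340660095)
```

View pics/scene4.png

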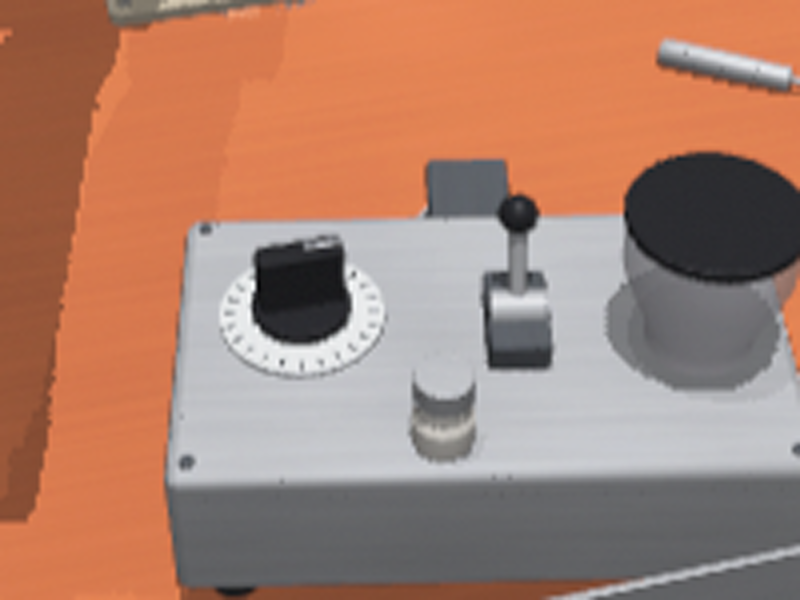

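Bar now reads 90.5° (line to the left), three clicks from the inferred stop and settled; the lever still leans forward, with the ball at crop (517,213). Next the lever: fingers shut, approach from its front.

```bash
python3 to.py .5433 .073 .245 2.914
```

```text
t17.70 pos [ 0.5729 -0.2536  0.2474] yaw 1.5687 F [ 0.21 -1.24  0.05] T [ 0.065  0.003 -0.013] q7 0.222 w -0.000
shift x 0.3265 y -0.0303 z 0.0024 twist -1.3453
```

Call:
{"fn": "jog_arm", "kwargs": {
  "steps": [0,0.03,-0.003,0,-0.13,0,0.065,-0.006,0,-0.27,0,0.1,-0.009,0,-0.41,0,0.14,-0.013,0,-0.55,0,0.18,-0.017,0,-0.69,0,0.22,-0.021,0,-0.83,0,0.26,-0.025,0,-0.97,0,0.295,-0.028,0,-1.1,0,0.315,-0.03,0,-1.23,0,0.3265,-0.0303,0,-1.3453]
}}

```text
clock: 18.7
position: [0.5424, 0.0757, 0.2473]
ee_rot: [0.109, 0.994, 0.0, 0.0]
ft_force: [0.5, -1.7, 0.1]
grip_width: -0.001
```

```bash
python3 - <<'E'
from h import *
manip.camera("top");manip.camera("top")
E
python3 to.py .5433 .073 .191 2.914
```

```text
t18.80 pos [0.5426 0.0749 0.2471] yaw 2.9195 F [ 0.19 -0.64 -0.66] T [-0.029  0.029 -0.018] q7 0.978 w -0.000
shift x -0.0011 y -0.0017 z 0.0561 twist 0.0055
```

Descend in front of the lever.

Call:
{"fn": "jog_arm", "kwargs": {
  "steps": [0,0,-0.0015,0.005,0,0,0,-0.0015,0.012,0,0,0,-0.0015,0.02,0,0,0,-0.0015,0.028,0,0,0,-0.0015,0.036,0,0,0,-0.0015,0.044,0,0,0,-0.0015,0.05,0,0,0,-0.0015,0.056,0,0,0,-0.0015,0.056,0,0,0,-0.0015,0.056,0]
}}

```text
clock: 19.8
position: [0.543, 0.0703, 0.1906]
ee_rot: [0.114, 0.993, 0.0, 0.0]
ft_force: [-0.5, 0.3, -0.1]
grip_width: 0.0
```

```bash
python3 - <<'E'
from h import *
p,d=manip.camera("scene");crop(p,225,200,425,350,4,"pics/s5.png")
E
python3 to.py .6025 .0593 .191 2.914
```

```text
t19.85 pos [0.5432 0.0704 0.1908] yaw 2.9127 F [-0.04  0.08  0.58] T [ 0.014  0.006 -0.06 ] q7 0.949 w 0.000
shift x -0.0603 y 0.0027 z -0.0002 twist -0.0013
```

View pics/s5.png

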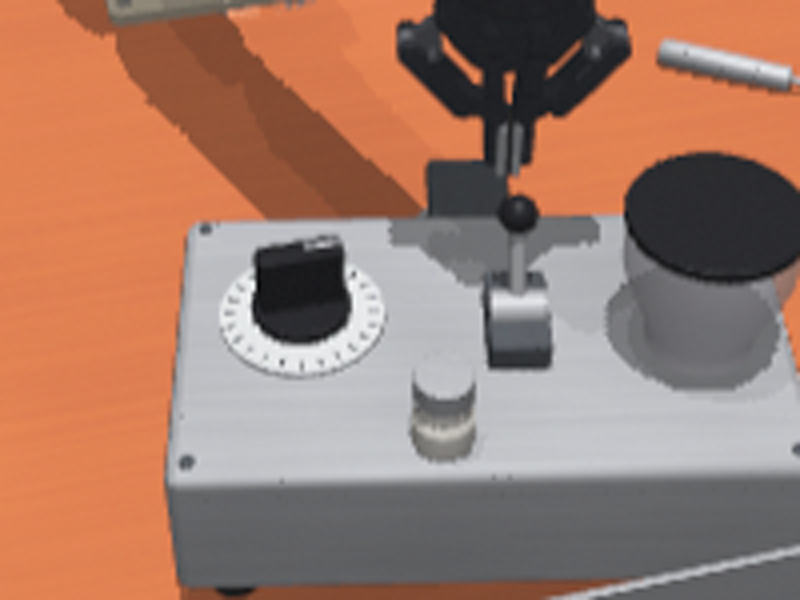

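Fingers stand in front of the ball (tips crop (510,170), ball (517,213)), linkages well above the hopper. Pushing.

Call:
{"fn": "jog_arm", "kwargs": {
  "steps": [0,-0.008,0.0025,0,0,0,-0.016,0.0025,0,0,0,-0.024,0.0025,0,0,0,-0.03,0.0025,0,0,0,-0.036,0.0025,0,0,0,-0.042,0.0025,0,0,0,-0.048,0.0025,0,0,0,-0.054,0.0025,0,0,0,-0.06,0.0025,0,0,0,-0.065,0.0025,0,0]
}}

```text
clock: 20.85
position: [0.6074, 0.0578, 0.1904]
ee_rot: [0.114, 0.993, 0.0, 0.0]
ft_force: [-1.9, 1.0, -0.4]
grip_width: 0.001
```

```bash
python3 r.py
```

```text
t20.85 yaw 2.9125 cw -0.4365 T [0.259 0.326 0.013] F [-1.9  1.  -0.4] tau7 -0.028 q7 0.9461 [0.6074 0.0578 0.1904]
```

Call:
{"fn": "jog_arm", "kwargs": {
  "steps": [0,-0.002,0,0,0,0,-0.004,0,0,0,0,-0.006,0,0,0,0,-0.008,0,0,0,0,-0.009,0,0,0,0,-0.01,0,0,0,0,-0.011,0,0,0,0,-0.011,0,0,0,0,-0.011,0,0,0,0,-0.011,0,0,0]
}}

```text
clock: 21.85
position: [0.6176, 0.0554, 0.1906]
ee_rot: [0.114, 0.993, -0.0, 0.0]
ft_force: [-2.0, 0.1, -1.2]
grip_width: 0.002
```

```bash
python3 r.py;python3 - <<'E'
from h import *
p,d=manip.camera("scene");crop(p,225,200,425,350,4,"pics/s6.png")
E
```

```text
t21.85 yaw 2.9125 cw -0.4365 T [-0.041  0.31  -0.007] F [-2.   0.1 -1.2] tau7 0.004 q7 0.9485 [0.6176 0.0554 0.1906]
```

View pics/s6.png

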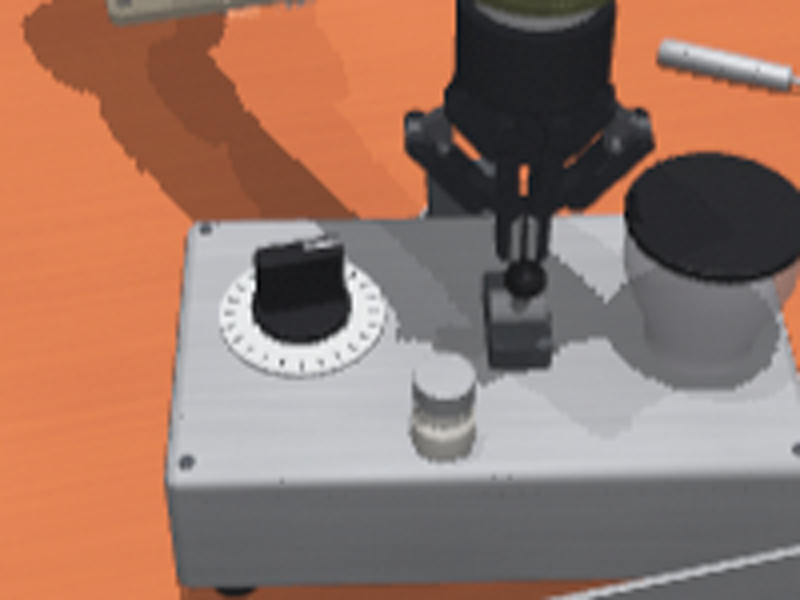

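Ball is moving over (now crop (525,278)); force still 2 N, so not at its end yet.

Call:
{"fn": "jog_arm", "kwargs": {
  "steps": [0,-0.0005,0,0,0,0,-0.001,0,0,0,0,-0.0015,0,0,0,0,-0.002,0,0,0,0,-0.0025,0,0,0,0,-0.003,0,0,0,0,-0.003,0,0,0,0,-0.003,0,0,0,0,-0.003,0,0,0,0,-0.003,0,0,0]
}}

```text
clock: 22.9
position: [0.6184, 0.0554, 0.1903]
ee_rot: [0.114, 0.994, -0.001, -0.002]
ft_force: [-14.3, 0.6, 4.7]
grip_width: 0.001
```

```bash
python3 r.py
```

```text
t22.90 yaw 2.9136 cw -0.4376 T [0.044 3.041 0.01 ] F [-14.3   0.6   4.7] tau7 0.027 q7 0.9493 [0.6184 0.0554 0.1903]
```

Hard end reached (14 N, the tool advanced only 0.8 of 3 mm, and where predicted). Backing off, then up.

Call:
{"fn": "jog_arm", "kwargs": {
  "steps": [0,0.002,0,0,0,0,0.008,0,0,0,0,0.016,0,0,0,0,0.026,0,0,0,0,0.038,0,0,0,0,0.05,0,0,0,0,0.06,0,-0.01,0,0,0.07,0,-0.03,0,0,0.075,0,-0.06,0,0,0.08,0,-0.08,0]
}}

```text
clock: 23.9
position: [0.5422, 0.0735, 0.2732]
ee_rot: [0.114, 0.993, -0.0, 0.001]
ft_force: [0.1, -0.2, 0.0]
grip_width: -0.002
```

Call:
{"fn": "jog_arm", "kwargs": {
  "steps": [0,0.02,-0.04,0,0,0,0.03,-0.08,0,0,0,0.04,-0.12,0,0,0,0.05,-0.16,0,0,0,0.05,-0.2,0,0,0,0.05,-0.24,0,0,0,0.05,-0.27,0,0,0,0.05,-0.28,0,0,0,0.05,-0.28,0,0,0,0.05,-0.28,0,0]
}}

```text
clock: 24.9
position: [0.4308, -0.1869, 0.2709]
ee_rot: [0.114, 0.994, 0.0, 0.0]
ft_force: [-0.1, 0.4, -0.2]
grip_width: 0.003
```

```bash
python3 r.py
python3 - <<'E'
from h import *
for n,b,s in(("top",(250,145,400,265),5),("scene",(225,200,425,350),4)):
    p,d=manip.camera(n);crop(p,*b,s,f"pics/{n}7.png");cv2.imwrite(f"pics/{n}7f.png",p[:,:,::-1])
    P=cloud(n,d);c=(.572,-.053) if n=="top" else (.577,-.056)
    m=(np.hypot(P[...,0]-c[0],P[...,1]-c[1])<.035)&(P[...,2]>.158)&(P[...,2]<.176)
    print(n,m.sum(),cv2.minAreaRect((P[m][:,:2]*1000).astype(np.float32)) if m.sum()>5 else 0)
    M=np.array([.611,.0385]);o=(M-[.003,-.002]) if n=="top" else M+[.003,-.001]
    y=np.deg2rad(-13.07);R=np.array([[np.cos(y),-np.sin(y)],[np.sin(y),np.cos(y)]])
    L=(P[...,:2]-o)@R
    m=(np.hypot(L[...,0]-.01,L[...,1]-.018)<.05)&(P[...,2]>.172)&(P[...,2]<.2)
    print("ball",m.sum(),L[m].mean(0),P[m][:,2].max(),P[m][:,2].mean())
    z0=np.load(f"pics/{n}0.npz");
    m=(np.hypot(L[...,0]-.077,L[...,1]+.027)<.03)&(P[...,2]>.158)&(P[...,2]<.172);print("shaker",P[m].mean(0))
E
```

```text
t24.90 yaw 2.9140 cw -0.4380 T [ 0.01  -0.026  0.033] F [-0.1  0.4 -0.2] tau7 0.065 q7 1.6604 [ 0.4308 -0.1869  0.2709]
top 101 ((571.477294921875, -52.927032470703125), (16.50080680847168, 45.9600944519043), 0.5987613797187805)
ball 51 [0.02560332 0.01831062] 0.19434998004426496 0.18720825571055213
shaker [ 0.67709545 -0.00092032  0.16472647]
scene 165 ((576.59521484375, -55.67284393310547), (18.45216941833496, 47.91123962402344), 1.0758193731307983)
ball 92 [0.02869604 0.01804127] 0.1933044491989031 0.18601636202267802
shaker [ 0.68272135 -0.00431826  0.16415593]
```

View pics/scene7.png

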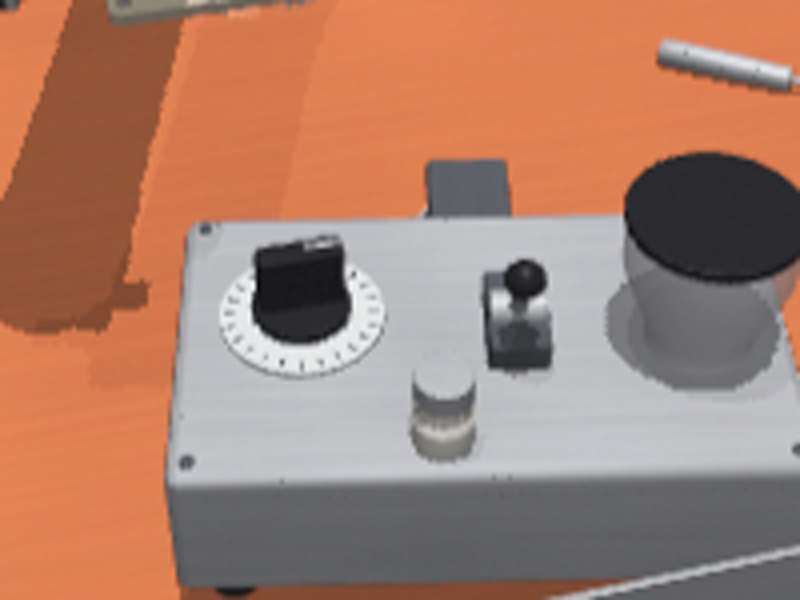

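View pics/top7f.png

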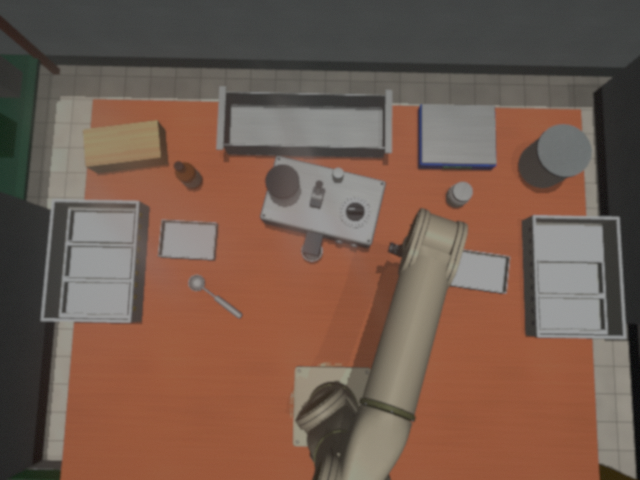

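Lever leans to the back (ball at mill x ≈ +26–29 mm, crop (525,278)). The dial bar still lies at about 90.6–91°, the shaker hasn't moved, and the robot is clear of everything.

```bash
python3 -c "
from workcell import manip
print(manip.hand_in())"
```

```text
the job is handed in; nothing more can be done
None
```

I did both parts in the order asked and handed the job in at about 25 s. The hand-in reports no verdict, so the results below are from my own checks.

- **Dial to the stop:** I turned it clockwise and felt the stop about 2.08 rad from the start. The torque there reached 0.43 N m, under the 0.50 N m at which the stop starts to give. The clicks on the way took up to about 0.2 N m, against the stated 0.1.
- **Dial back three clicks:** I turned it back 1.178 rad from the stop and let go. With the dial free, the cameras put the bar at 90.4–90.5°, the third click within about 1°.
- **Clamp lever:** I pushed it to the back until it came up hard at its end, at 14 N. The ball now sits about 26–29 mm behind the pin; a fully swung lever would be at 26 mm.
- **Dial and surroundings:** After the lever move the dial bar read 90.6° in one camera and 91.1° in the other, which I take as measurement noise. By measurement the shaker stayed where it was. The cup, the jar and the other things look unmoved in the last picture. The robot ended clear of everything.

**Disagreements:**
- **Cameras:** the two differed by about 5 mm on where things are, so I used the mean and corrected it by feel when gripping the dial.
- **Click torques:** the torque readings between clicks were somewhat uneven. The stop angle and the final bar angle still agree with the click spacing.

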